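Index the filter slide of a detector

ROBOT

A 6-joint arm with a two-finger parallel gripper is mounted at the origin on the work surface. World frame = base frame: x ahead of the robot, y to its left, z up, the work surface at z = 0. Lengths are in mm, angles in rad, forces in N, time in s.
With the tool pointing down it reaches from about 350 to 875 mm from the base axis. Payload 4.2 kg.
Tool frame: the origin (TCP) lies at the very end of the fingers, on their centre line; the grasp point (between the pads) lies 19 mm behind it (arm.grasp_offset is the distance from the TCP to the grasp point, in mm); z points along the fingers, y is the direction in which the jaws open and shut (so a half turn about z gives the same grasp; the last joint's range is limited). The gripper opens to 85 mm and grips with 20 to 120 N. Pads are 22 mm wide; open, the fingers measure 114 mm over their backs; the gripper's body (76 mm by 85 mm) begins 54 mm behind the grasp point. The pads swing forward as they close: fully open they stand 13 mm farther back than shut.
Start: joints at [-1.082, 0.385, 0.008, 0, -1.194, -0.259], TCP at [142.382, -608.545, 231.312] pointing down, gripper open.
Joint ranges: [-3.14, 3.14], [-1.21, 2.06], [-1.07, 1.41], [-3.16, 2.05], [-2.99, -0.16], [-3.1, 3.1]. Speed limits (rad/s): [2.79, 2.79, 3.14, 3.14, 3.14, 3.14].

INTERFACE

Orientations are given as a unit quaternion [x, y, z, w].
In Python, from bench import arm gives the robot as it stands.
- The arm moves only by the tool arm_command, never from a script. Its argument "commands" is one flat list of numbers, 4 for each row, row after row: the shift along the tool's x, y, z in m, then the turn about the tool's z in degrees. In form: [tx, ty, tz, roll, tx, ty, tz, roll, ...]. A call has exactly 5 rows; each row shifts and turns the pose as measured when the row begins, along the tool's axes as they then stand; what a row does not reach is not made up. A row lasts 1/10 s, in which the tool goes at most 50 mm and 8.59 degrees, less where a joint would pass 70% of its speed; a pose out of reach is approached as far as the arm can. A call with a gripper value outside its range is refused whole. "jaw" is the opening, from 0 (shut) to 1 (fully open), set as the call begins (left out, the last holds). The fingers move at their own pace and stop on an object; the grip force is fixed at half the most. Time passes only in rows, so rows that do not move let the fingers close, or fill a call up. It gives the time, the measured TCP pose, the force and the opening at its end, in the units of the state.
- arm.read_state(): the state, without advancing time (a new reading comes with each control period).
- arm.get_image(name): name is "scene" or "top" or "wrist"; returns the picture (420x560x3 uint8, red, green, blue); there is no depth.
- arm.camera_info(name): a dict with "camera_matrix" (3x3 intrinsics, pixels), "world_from_camera" (4x4, takes a point from camera to world coordinates). Camera axes: x right, y down, z forward; pixel columns grow to the right and rows downward; lengths in mm; the calibration is good to about 2 mm. A picture is of the moment at which its call begins: read the wrist's pose just before it. camera_info takes no time and is no camera call; for the wrist camera it gives the pose at the moment of the call.
- arm.job_done(): hands the job in, once; it reports no verdict.
Trained networks look in the newest picture that a camera, given by its name, has taken for a name from the list of things; names that differ only in an ending like _2 or _b are one class to them, and where a whole thing is asked for, a point or a joint stands for the part that bears it (a point fixed in the world has none). Each returns a list of dicts, best first, with "confidence" (0 to 1); they miss things now and then, are a little off and sometimes report something else, mostly with a low value. They report only what shows in the picture. A call takes as long as a camera call. They do not tell look-alikes from the thing itself.
- arm.regions_of(camera, target): "mask" (420x560 bool, what is visible of it).
- arm.place_of(camera, target): "centre" ([x, y, z] in mm, in the coordinates of the camera as it stood for that picture, good to about 4 mm: a listed point, or the origin of a listed thing).
The state is a dict: "clock": time; "joints": joint angles; "joint_vel": joint speeds; "joint_efforts": joint torques, N m; "position": TCP position; "ee_rot": TCP orientation; "contact_force": force on the tool from outside, world axes, zero at the start; "wrist_torque": the same for the moment, N m; "gripper_width": finger opening in mm.
Only numpy, scipy, OpenCV 4.12 (cv2) and the standard library are available. Lean on these libraries where they do the work, as an engineer would, in place of code of your own. Each camera call takes 0.05 s, during which the arm holds its last target.

TASK

Lift the loose cover off the filter unit by its knob and set it down flat, right way up, in the middle of the black mat, without dropping it. Then slide the filter slide inside the unit along its rail until you feel its ball click into the notch, and finish still holding the slide there with the fingers, neither short of the notch nor past it. Leave everything else on the bench where it is.

Things in the scene. Friction and masses are not known exactly. Their poses are not given: they have to be found in the camera images.
- unit: filter unit: fixed open-topped aluminium box, 100 (its x) x 180 (its y) x 60 mm high, walls and floor 5 mm. Origin: centre of its underside, on the bench; z up. The slide runs along its y. The black ports on its long sides are only for looks.
- knob (a point): centre of the black knob on the loose cover, which starts lying on the unit; z up. The knob is an upright cylinder 28 mm in diameter, from 14 mm below to 14 mm above this point; below it a neck (22 mm diameter, 8 mm high), then the cover plate, its top 22 mm below this point. With the cover lying on a flat surface this point is 34 mm above that surface.
- cover: the loose cover: grey plastic plate 104 (x) x 184 (y) x 6 mm with 6 mm high ribs beneath that sit inside the unit's walls with 2.5 mm play; lifting 10 mm frees it. Origin: centre, at the lower edge of the ribs, 34 mm below the knob's centre. 0.15 to 0.31 kg.
- mat_mid (a point): centre of the top face of the black rubber mat, 180 (its x) x 260 (its y) x 3 mm, fixed on the bench; z up
- slide: black filter slide on its rail inside the unit, under the cover; axes as the unit's, origin level with the unit's underside, straight below the grip tab. It starts near the unit's -y end and slides 85 mm in all towards +y, friction about 1 N. Beside the tab, at x = 31 to 37 mm, stands an aluminium frame with a round glass filter, 34 mm wide (y), top at z = 50 mm.
- slide_tab (a point): in the slide's upright black grip tab, on its centre line, 40 mm above the unit's underside. The tab is 24 (x) x 20 mm (y), from 20 mm below to 14 mm above this point, on a carriage 66 (x) x 24 mm (y). Grip it along y, the sliding direction: at least 28 mm is free on both sides. Axes as the unit's.
- notch (a point): where slide_tab is (same height, same axes) when the slide is in the notch; differs from run to run, always 20 mm or more towards +y from the slide's start. It is about the middle of the steel strip on the unit's floor; a thin steel pin (top 34 mm above the unit's underside), 38 mm from here towards -x, stands level with it.
- strip: steel strip on the unit's floor with two small cross ridges, 4.5 mm either side of the notch; a sprung ball under the slide rides over them. From about 9 mm before the notch the ball resists with about 6 N, past the first ridge (4.5 mm before) it pulls the slide into the notch with about 5 N, then resists again. Origin: underside, at the notch; axes as the unit's.
- bottle: glass bottle with a cap, diameter 86, height 190, standing beyond the unit and the mat (bystander; origin at the centre of its underside; sizes in mm)
- vial: small amber glass vial, diameter 32, height 55, standing on the robot's side between unit and mat (bystander; origin at the centre of its underside; sizes in mm)
- beaker: glass beaker, diameter 70, height 90, standing beyond the mat (bystander; origin at the centre of its underside; sizes in mm)
- rack: white open rack with small compartments, 70 x 120 x 40, beyond the unit (bystander; origin at the centre of its underside; sizes in mm)
- brush: hand brush lying on the bench on the robot's side of the unit, handle towards its -x (bystander; origin at the centre of its underside, about midway; sizes in mm)
- mouse: black computer mouse 100 x 58 x 30, lying on the bench to the right (bystander; origin at the centre of its underside; sizes in mm)
- tipbox: white box with a clear top, 87 x 122, 69 high, to the left of the unit (bystander; origin at the centre of its underside; sizes in mm)
Not all that is in view belongs to the job. What is shaped like the unit but purple is not meant.

How it is judged (in metres and radians):
On the way:
1. the cover lies flat and right way up in the middle of the mat, let go (horizontal distance between knob and mat_mid below 0.05 m and z of knob in the frame of mat_mid below 0.038 m and angle between knob's own z axis and vertical below 0.08 rad and contact force between the fingers and cover below 0.05 N and linear speed of cover below 0.02 m/s), for 0.2 s.
At the end, for the whole second after the job is handed in: The slide stands in the notch (within 2.5 mm along the rail), at rest, with the fingers still on it with more than 1.5 N; the cover lies let go, level (within 0.08 rad) and right way up on the mat, its knob within 50 mm of the mat's centre (all of step 1 and y of slide_tab in the frame of notch between -0.0025 and 0.0025 m and contact force between the fingers and slide above 1.5 N and linear speed of slide below 0.01 m/s); the arm keeps its last pose, push and grip.
It fails at once if the cover is dropped (falls free faster than 0.6 m/s, a fall of about 20 mm) (linear speed of cover above 0.6 m/s and contact force between the fingers and cover below 0.05 N).
It fails at once if a bystander is pushed more than 30 mm (distance of any of bottle, vial, beaker, rack, brush, mouse, tipbox from where it was at the start of the episode above 0.03 m).
It fails at once if a standing bystander is tipped over (angle between any of bottle, vial, beaker, rack, tipbox's own z axis and vertical above 0.5 rad).
It also fails if it takes over 72 s, if anything falls off the work surface, if the arm or the gripper's body presses on something with over 40 N, if the wrist force passes 120 N, or if a joint passes its speed limit or range.

## Working session

There is one attempt and no reset: what is moved stays moved. The work goes in short steps, Python scripts to look and compute and a tool call to move; the robot and the scene stay as the last step left them, time stands still between calls to the robot, and variables do not carry over. Pictures are saved under pics/ and viewed, and the job is handed in when it is done.

Besides the shell and the picture viewer there is one more tool, called as a command line: name --argument value ..., lists and objects as JSON in quotes. arm_command: Moves the arm, as the interface text tells. Its arguments: {"type":"object","properties":{"commands":{"type":"array"},"jaw":{"type":"number"}},"required":["commands"]}

```bash
mkdir -p pics; ls; cat > h.py <<'E'
import numpy as np, cv2
from scipy.spatial.transform import Rotation as R
from bench import arm
def snap(c,n):
    im=arm.get_image(c); cv2.imwrite(f'pics/{n}.png',im[:,:,::-1]); return im
def place(c,t,k=3):
    T=np.array(arm.camera_info(c)["world_from_camera"])
    out=[]
    for d in arm.place_of(c,t)[:k]:
        p=T@np.append(d["centre"],1); out.append((round(d["confidence"],2),np.round(p[:3],1).tolist()))
    return out
def st():
    s=arm.read_state()
    print('t',round(s['clock'],2),'p',np.round(s['position'],1),'q',np.round(s['ee_rot'],4),'f',np.round(s['contact_force'],1),'w',round(float(s['gripper_width']),1),'j',np.round(s['joints'],2))
    return s
E
python3 - <<'E'
from h import *
s=st(); print(np.round(R.from_quat(s['ee_rot']).as_matrix(),3))
snap('scene','s0'); snap('top','t0')
for c in ('top','scene'):
    for t in ('unit','knob','mat_mid','cover'): print(c,t,place(c,t))
print(s['clock'],arm.read_state()['clock'])
E
```

```text
pics
t 0.0 p [ 142.3 -608.   230.2] q [-1.145e-01  9.934e-01  1.100e-03 -2.000e-04] f [ 0.2 -1.  -0.1] w 85.4 j [-1.08  0.39  0.01 -0.   -1.19 -0.26]
[[-0.974 -0.228 -0.001]
 [-0.228  0.974  0.002]
 [ 0.     0.002 -1.   ]]
top unit [(0.95, [323.1, -208.4, -2.9]), (0.78, [577.2, 224.1, -1.3])]
top knob [(0.69, [577.6, 226.0, 89.5])]
top mat_mid [(0.7, [574.6, -169.4, 1.7])]
top cover [(0.82, [579.3, 225.8, 58.0])]
scene unit [(0.97, [323.9, -210.6, 4.3]), (0.77, [577.8, 229.1, -1.0])]
scene knob [(0.78, [574.1, 228.1, 92.7])]
scene mat_mid [(0.56, [794.5, 57.2, -2.5])]
scene cover [(0.62, [577.2, 227.7, 50.8]), (0.47, [744.5, 247.3, 3.8]), (0.42, [736.7, -271.9, 0.1])]
0.0 0.5
```

View pics/t0.png

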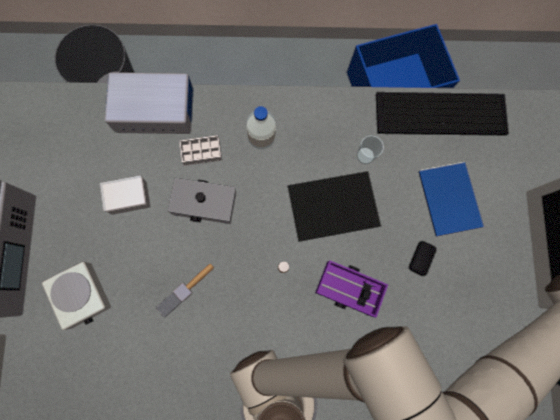

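View pics/s0.png

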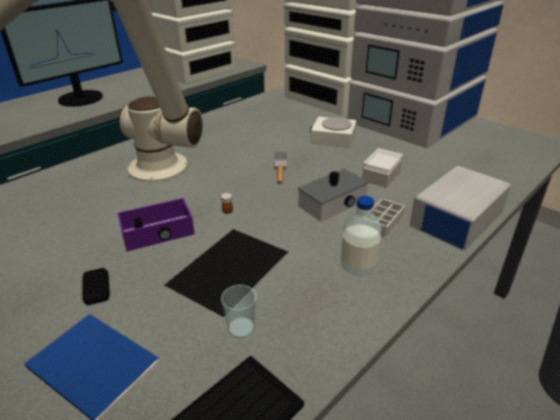

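```bash
cat >> h.py <<'E'
def back(c,px,z):
    ci=arm.camera_info(c); K=np.array(ci["camera_matrix"]); T=np.array(ci["world_from_camera"])
    px=np.atleast_2d(px).astype(float)
    d=(np.linalg.inv(K)@np.c_[px,np.ones(len(px))].T); d=T[:3,:3]@d; o=T[:3,3]
    s=(z-o[2])/d[2]; return (o[:,None]+d*s).T
def rect(c,mask,z):
    cs,_=cv2.findContours(mask.astype(np.uint8),cv2.RETR_EXTERNAL,cv2.CHAIN_APPROX_NONE)
    k=max(cs,key=cv2.contourArea).reshape(-1,2)
    w=back(c,k,z)[:,:2].astype(np.float32)
    r=cv2.minAreaRect(w); b=cv2.boxPoints(r); e=[b[1]-b[0],b[2]-b[1]]; l=max(e,key=np.linalg.norm)
    if l[1]<0:l=-l
    return np.round(r[0],1),np.round(r[1],1),round(float(np.degrees(np.arctan2(l[1],l[0]))),1)
E
python3 - <<'E'
from h import *
snap('top','t1')
for t,z in (('cover',66),('mat_mid',3),('unit',60)):
    for d in arm.regions_of('top',t)[:2]:
        print(t,d['confidence'],rect('top',d['mask'],z))
for t in ('bottle','vial','beaker','rack','brush','tipbox','knob','mat_mid'): print(t,place('top',t,2))
c=arm.camera_info('wrist'); s=st()
T=np.eye(4);T[:3,:3]=R.from_quat(s['ee_rot']).as_matrix();T[:3,3]=s['position']
print(np.round(np.linalg.inv(T)@np.array(c['world_from_camera']),3), c['camera_matrix'])
E
```

```text
cover 0.78 (array([577.2, 226.9]), array([184.8, 105.7]), 81.3)
mat_mid 0.76 (array([ 576.1, -171.7]), array([180.9, 260.8]), 100.6)
unit 0.95 (array([ 323.4, -209.2]), array([185.6, 123. ]), 67.8)
unit 0.63 (array([520.2, 240.8]), array([14.8, 35.1]), 90.6)
bottle [(0.88, [793.8, 54.3, 3.4])]
vial [(0.44, [386.7, -15.3, 1.7])]
beaker [(0.61, [732.6, -272.3, 3.9])]
rack [(0.57, [743.4, 237.5, -2.1])]
brush [(0.64, [323.7, 270.9, 2.0])]
tipbox [(0.62, [595.0, 454.9, 1.4])]
knob [(0.89, [579.4, 223.2, 85.0])]
mat_mid [(0.94, [574.9, -169.4, 0.6])]
t 1.1 p [ 142.4 -608.5  231.3] q [-0.1147  0.9934  0.     -0.    ] f [-0.9  0.9 -0.6] w 85.6 j [-1.08  0.38  0.01 -0.   -1.19 -0.26]
[[  -0.      -0.948   -0.319   81.559]
 [   1.      -0.      -0.      -0.553]
 [  -0.      -0.319    0.948 -143.763]
 [   0.       0.       0.       1.   ]] [[298.09608112   0.         282.14144381]
 [  0.         298.09608112 211.04063275]
 [  0.           0.           1.        ]]
```

arm_command --commands '[-0.032, 0.038, 0, 7.3, -0.032, 0.038, 0, 7.3, -0.032, 0.038, 0, 7.3, -0.04, 0.03, 0, 0, -0.04, 0.03, 0, 0]' --jaw 1

```text
clock: 1.6
position: [312.5, -440.6, 230.1]
ee_rot: [0.087, 0.996, -0.0, -0.0]
contact_force: [1.1, -0.7, 0.1]
gripper_width: 85.3
```

```bash
cat >> h.py <<'E'
def to(x,y,z,ang):
    s=st(); M=R.from_quat(s['ee_rot']).as_matrix(); d=np.array([x,y,z])-s['position']
    t=M.T@d; a=np.degrees(np.arctan2(M[1,1],M[0,1])); r=(a-ang+90)%180-90
    print('shift(m) tool',np.round(t/1000,4),'roll',round(r,1),'dist',round(np.linalg.norm(t),1),'yang',round(a,1),'tilt',np.round(M[2],3))
E
python3 -c "
from h import *
to(577.5,226,170,81.3)"
```

```text
t 1.6 p [ 312.5 -440.6  230.1] q [ 8.690e-02  9.962e-01 -2.000e-04 -3.000e-04] f [ 1.1 -0.7  0.1] w 85.3 j [-0.65  0.24 -0.2   0.   -1.13 -1.09]
shift(m) tool [-0.1456  0.7024  0.0598] roll -1.3 dist 719.8 yang 80.0 tilt [ 0.001 -0.    -1.   ]
```

arm_command --commands '[-0.01, 0.048, 0, -1.3, -0.01, 0.048, 0, 0, -0.01, 0.048, 0, 0, -0.01, 0.048, 0.003, 0, -0.01, 0.048, 0.003, 0]'

```text
clock: 2.1
position: [404.3, -207.9, 224.6]
ee_rot: [0.075, 0.997, -0.001, 0.002]
contact_force: [1.5, -0.6, 0.6]
gripper_width: 85.4
```

arm_command --commands '[-0.01, 0.048, 0.003, 0, -0.01, 0.048, 0.003, 0, -0.01, 0.048, 0.003, 0, -0.01, 0.048, 0.003, 0, -0.01, 0.048, 0.003, 0]'

```text
clock: 2.6
position: [489.7, 26.9, 211.8]
ee_rot: [0.074, 0.997, -0.001, 0.005]
contact_force: [1.7, -0.7, 0.5]
gripper_width: 85.0
```

```bash
python3 -c "
from h import *
to(577.5,226,170,81.3)"
```

```text
t 2.6 p [489.7  26.9 211.8] q [ 0.074   0.9972 -0.001   0.0054] f [ 1.7 -0.7  0.5] w 85.0 j [ 0.39  0.17 -0.35  0.01 -1.04 -2.11]
shift(m) tool [-0.057   0.2099  0.0422] roll 0.2 dist 221.5 yang 81.5 tilt [-0.011 -0.001 -1.   ]
```

arm_command --commands '[-0.012, 0.046, 0.009, 0, -0.012, 0.046, 0.009, 0, -0.012, 0.046, 0.009, 0, -0.012, 0.046, 0.009, 0, -0.006, 0.026, 0.006, 0]'

```text
clock: 3.1
position: [576.8, 236.9, 171.5]
ee_rot: [0.071, 0.997, 0.0, 0.008]
contact_force: [0.2, -0.0, -0.3]
gripper_width: 85.5
```

arm_command --commands '[0, 0, 0, 0, 0, 0, 0, 0, 0, 0, 0, 0, 0, 0, 0, 0, 0, 0, 0, 0]'

```text
clock: 3.6
position: [576.6, 237.8, 170.2]
ee_rot: [0.07, 0.997, -0.0, 0.007]
contact_force: [0.9, -0.2, -0.8]
gripper_width: 85.5
```

```bash
python3 -c "
from h import *
to(577.5,226,170,81.3)
snap('wrist','w1')
print(place('wrist','knob'),place('wrist','cover'),place('wrist','unit'))
for d in arm.regions_of('wrist','cover')[:1]: print(rect('wrist',d['mask'],66))
for d in arm.regions_of('wrist','knob')[:1]: print(rect('wrist',d['mask'],95))
"
```

```text
t 3.6 p [576.6 237.8 170.2] q [ 7.050e-02  9.975e-01 -5.000e-04  7.400e-03] f [ 0.9 -0.2 -0.8] w 85.5 j [ 0.66  0.42 -0.1   0.01 -1.04 -2.37]
shift(m) tool [-0.0026 -0.0116  0.0002] roll 0.6 dist 11.9 yang 81.9 tilt [-0.015  0.    -1.   ]
[(0.9, [578.4, 227.9, 89.6])] [(0.94, [580.0, 228.7, 52.6])] []
(array([568.7, 232.7]), array([162.1,  91.9]), 81.6)
```

View pics/w1.png

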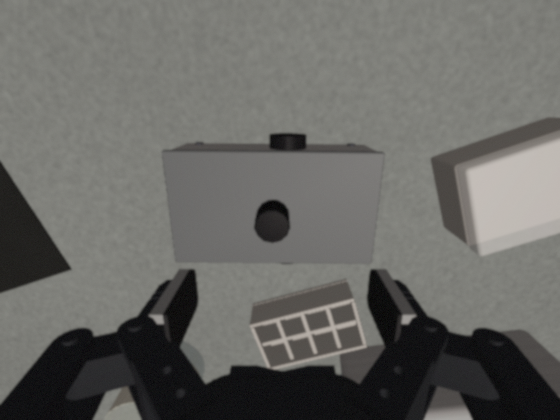

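```bash
python3 -c "
from h import *
to(578,227.2,72,81.3)"
```

```text
t 3.9 p [576.7 238.6 169.9] q [ 7.010e-02  9.975e-01 -5.000e-04  7.400e-03] f [-0.1  0.6 -0.5] w 85.2 j [ 0.66  0.42 -0.1   0.01 -1.04 -2.37]
shift(m) tool [-0.0014 -0.0111  0.0979] roll 0.7 dist 98.5 yang 82.0 tilt [-0.015  0.    -1.   ]
```

arm_command --commands '[-0.001, -0.006, 0.01, 0.7, 0, -0.005, 0.022, 0, 0, 0, 0.022, 0, 0, 0, 0.022, 0, 0, 0, 0.018, 0]'

```text
clock: 4.4
position: [578.9, 226.3, 73.9]
ee_rot: [0.078, 0.997, 0.002, 0.01]
contact_force: [-0.2, -1.1, -0.7]
gripper_width: 85.5
```

```bash
python3 -c "
from h import *
to(578,227.2,72,81.3); snap('wrist','w2')
print(place('wrist','knob'))"
```

```text
t 4.4 p [578.9 226.3  73.9] q [0.0778 0.9969 0.0016 0.0099] f [-0.2 -1.1 -0.7] w 85.5 j [ 0.64  0.52 -0.21  0.01 -0.82 -2.37]
shift(m) tool [0.001  0.0007 0.0019] roll -0.2 dist 2.3 yang 81.1 tilt [-0.019  0.005 -1.   ]
[(0.66, [574.4, 228.8, 86.7])]
```

View pics/w2.png

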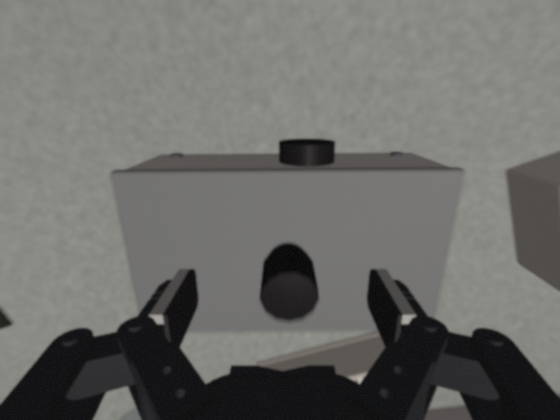

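arm_command --commands '[0, 0, 0, 0, 0, 0, 0, 0, 0, 0, 0, 0, 0, 0, 0, 0, 0, 0, 0, 0]' --jaw 0

```text
clock: 5.0
position: [579.7, 227.3, 75.7]
ee_rot: [0.078, 0.997, 0.003, 0.011]
contact_force: [0.6, 0.1, -3.1]
gripper_width: 26.4
```

arm_command --commands '[0, 0, 0, 0, 0, 0, 0, 0, 0, 0, -0.004, 0, 0, 0, -0.005, 0, 0, 0, -0.005, 0]'

```text
clock: 5.5
position: [577.8, 226.5, 89.0]
ee_rot: [0.078, 0.997, 0.002, 0.009]
contact_force: [0.8, 0.5, -1.8]
gripper_width: 26.0
```

```bash
python3 -c "
from h import *
to(578,227.2,72,81.3); snap('wrist','w3')"
```

```text
t 5.5 p [577.8 226.5  89. ] q [0.0782 0.9969 0.0016 0.0089] f [ 0.8  0.5 -1.8] w 26.0 j [ 0.64  0.5  -0.2   0.01 -0.86 -2.37]
shift(m) tool [0.0002 0.0006 0.017 ] roll -0.3 dist 17.0 yang 81.0 tilt [-0.018  0.005 -1.   ]
```

View pics/w3.png

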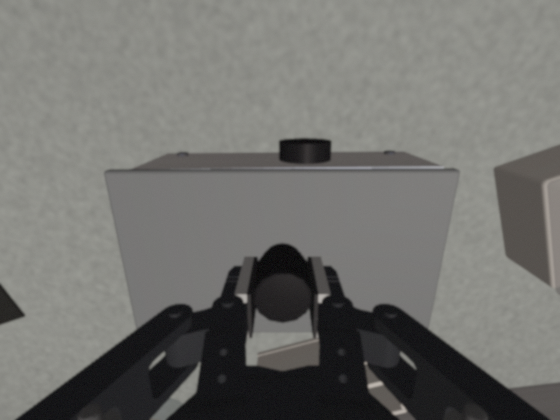

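arm_command --commands '[0, 0, -0.01, 0, 0, 0, -0.014, 0, 0, 0, -0.014, 0, 0, 0, -0.014, 0, 0, -0.01, -0.01, 0]'

```text
clock: 6.05
position: [574.6, 215.6, 155.5]
ee_rot: [0.078, 0.997, 0.001, 0.008]
contact_force: [0.6, 0.5, -1.8]
gripper_width: 26.5
```

```bash
python3 -c "
from h import *
to(575.5,-170.5,150,100.6); snap('wrist','w4')"
```

```text
t 6.05 p [574.6 215.6 155.5] q [7.790e-02 9.969e-01 8.000e-04 8.500e-03] f [ 0.6  0.5 -1.8] w 26.5 j [ 0.63  0.42 -0.14  0.01 -0.99 -2.36]
shift(m) tool [-0.0608 -0.3813  0.0054] roll -19.5 dist 386.2 yang 81.1 tilt [-0.017  0.003 -1.   ]
```

View pics/w4.png

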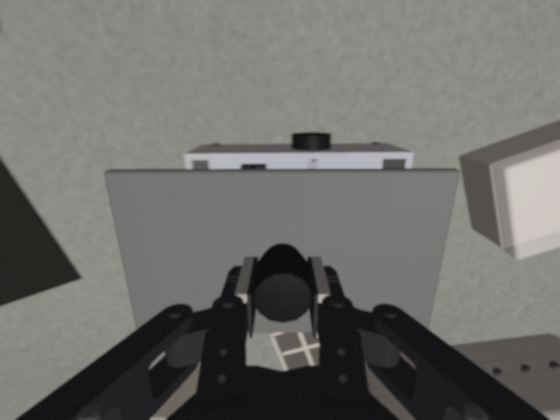

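arm_command --commands '[-0.003, -0.02, 0, 0, -0.006, -0.035, 0, 0, -0.006, -0.037, 0, 0, -0.006, -0.037, 0, 0, -0.006, -0.037, 0, 0]'

```text
clock: 6.6
position: [573.1, 39.6, 157.0]
ee_rot: [0.076, 0.997, 0.001, 0.008]
contact_force: [0.4, -1.2, -3.4]
gripper_width: 26.3
```

arm_command --commands '[-0.006, -0.037, 0, -3.9, -0.003, -0.037, 0, -3.9, -0.001, -0.037, 0, -3.9, 0.002, -0.035, 0, -3.9, 0.002, -0.02, 0, -3.9]'

```text
clock: 7.1
position: [567.4, -141.1, 155.1]
ee_rot: [-0.097, 0.995, -0.0, 0.005]
contact_force: [0.1, -0.2, -2.8]
gripper_width: 26.5
```

```bash
python3 -c "
from h import *
to(575.5,-170.5,100,100.6);"
```

```text
t 7.1 p [ 567.4 -141.1  155.1] q [-9.730e-02  9.952e-01 -5.000e-04  4.700e-03] f [ 0.1 -0.2 -2.8] w 26.5 j [ 0.03  0.38 -0.21  0.   -0.98 -1.41]
shift(m) tool [-0.0017 -0.0303  0.0551] roll 0.6 dist 62.9 yang 101.2 tilt [-0.009 -0.002 -1.   ]
```

arm_command --commands '[0, -0.016, 0.01, 0, -0.001, -0.014, 0.02, 0, 0, 0, 0.03, 0, 0, 0, 0.03, 0, 0, 0, 0.018, 0]'

```text
clock: 7.6
position: [571.5, -181.5, 46.2]
ee_rot: [-0.092, 0.996, -0.001, 0.006]
contact_force: [0.0, 0.0, -2.6]
gripper_width: 26.3
```

arm_command --commands '[0, 0, 0, 0, 0, 0, 0, 0, 0, 0, 0, 0, 0, 0, 0, 0, 0, 0, 0, 0]'

```text
clock: 8.1
position: [568.9, -183.7, 46.1]
ee_rot: [-0.091, 0.996, -0.001, 0.004]
contact_force: [0.7, 0.2, -3.0]
gripper_width: 26.3
```

```bash
python3 -c "
from h import *
to(575.5,-170.5,25,100.6);snap('scene','s1');snap('top','t2');print(place('top','knob'))"
```

```text
t 8.1 p [ 568.9 -183.7   46.1] q [-0.0913  0.9958 -0.0011  0.0045] f [ 0.7  0.2 -3. ] w 26.3 j [-0.04  0.52 -0.29  0.   -0.75 -1.35]
shift(m) tool [-0.0088  0.0119  0.0212] roll -0.1 dist 25.8 yang 100.5 tilt [-0.009 -0.003 -1.   ]
[(0.95, [568.8, -187.6, 57.6])]
```

View pics/s1.png

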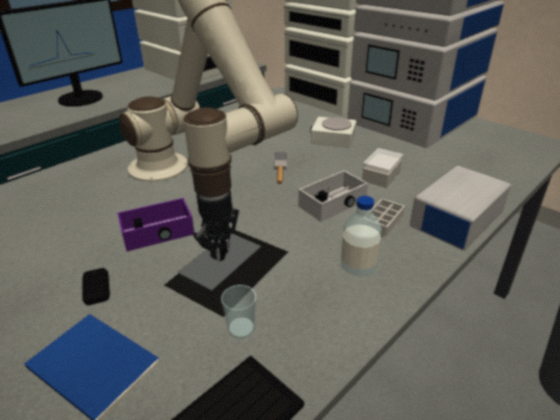

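View pics/t2.png

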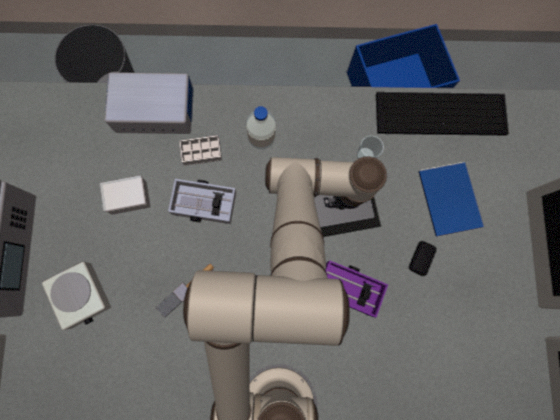

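arm_command --commands '[-0.006, 0.008, 0, 0, -0.003, 0.004, 0.004, 0, 0, 0, 0.006, 0, 0, 0, 0.004, 0, 0, 0, 0.003, 0]'

```text
clock: 8.75
position: [576.8, -168.2, 28.1]
ee_rot: [-0.092, 0.996, -0.001, 0.005]
contact_force: [0.4, -0.5, -2.2]
gripper_width: 26.0
```

arm_command --commands '[0, 0, 0.002, 0, 0, 0, 0, 0, 0, 0, 0, 0, 0, 0, 0, 0, 0, 0, 0, 0]'

```text
clock: 9.25
position: [576.4, -168.5, 25.0]
ee_rot: [-0.092, 0.996, -0.001, 0.004]
contact_force: [0.5, -0.1, -2.3]
gripper_width: 26.3
```

arm_command --commands '[0, 0, 0.001, 0, 0, 0, 0.001, 0, 0, 0, 0.001, 0, 0, 0, 0, 0, 0, 0, 0, 0]'

```text
clock: 9.75
position: [576.8, -168.8, 24.5]
ee_rot: [-0.092, 0.996, -0.001, 0.005]
contact_force: [-1.4, 0.4, -0.5]
gripper_width: 26.1
```

arm_command --commands '[0, 0, 0.001, 0, 0, 0, 0.001, 0, 0, 0, 0.001, 0, 0, 0, 0, 0, 0, 0, 0, 0]'

```text
clock: 10.25
position: [576.9, -168.8, 24.4]
ee_rot: [-0.093, 0.996, -0.002, 0.005]
contact_force: [-1.0, -0.1, 1.5]
gripper_width: 26.3
```

arm_command --commands '[0, 0, 0, 0, 0, 0, 0, 0, 0, 0, 0, 0, 0, 0, 0, 0, 0, 0, 0, 0]' --jaw 1

```text
clock: 10.75
position: [578.2, -169.2, 23.5]
ee_rot: [-0.093, 0.996, -0.002, 0.006]
contact_force: [0.1, 0.3, 0.3]
gripper_width: 85.6
```

arm_command --commands '[0, 0, 0, 0, 0, 0, 0, 0, 0, 0, 0, 0, 0, 0, -0.01, 0, 0, 0, -0.01, 0]'

```text
clock: 11.25
position: [577.0, -169.1, 43.1]
ee_rot: [-0.092, 0.996, -0.002, 0.005]
contact_force: [0.4, -0.0, 0.1]
gripper_width: 85.6
```

```bash
python3 -c "
from h import *
to(577,227,170,81.3);snap('wrist','w5');print(place('wrist','knob'))"
```

```text
t 11.25 p [ 577.  -169.1   43.1] q [-0.0924  0.9957 -0.0018  0.0047] f [ 0.4 -0.   0.1] w 85.6 j [-0.01  0.53 -0.28  0.   -0.75 -1.37]
shift(m) tool [-0.074   0.3888 -0.1279] roll 19.3 dist 415.9 yang 100.6 tilt [-0.009 -0.004 -1.   ]
[(0.85, [576.6, -168.9, 41.2])]
```

View pics/w5.png

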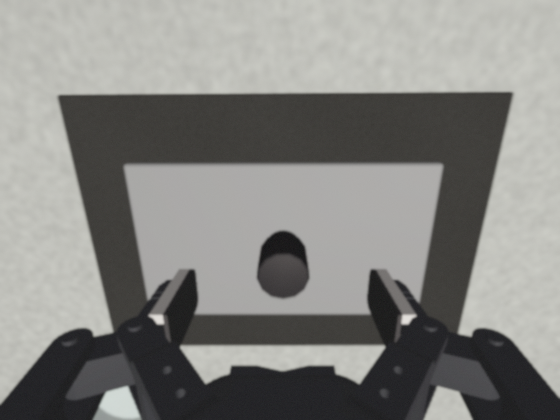

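arm_command --commands '[0, 0, -0.03, 0, 0, 0, -0.045, 0, 0, 0.01, -0.045, 0, -0.005, 0.03, -0.02, 0, -0.008, 0.04, 0, 0]'

```text
clock: 11.85
position: [574.0, -89.4, 190.4]
ee_rot: [-0.089, 0.996, -0.002, 0.007]
contact_force: [0.9, 0.3, -0.5]
gripper_width: 85.3
```

arm_command --commands '[-0.009, 0.045, 0, 4, -0.006, 0.045, 0, 4, -0.003, 0.045, 0, 4, 0, 0.045, 0, 4, 0.002, 0.045, 0, 3.3]'

```text
clock: 12.35
position: [582.2, 144.2, 195.5]
ee_rot: [0.088, 0.996, 0.002, 0.011]
contact_force: [0.9, 0.8, 1.1]
gripper_width: 85.2
```

```bash
python3 -c "
from h import *
to(577,210,190,81.3)"
```

```text
t 12.35 p [582.2 144.2 195.5] q [0.0881 0.996  0.0015 0.0109] f [0.9 0.8 1.1] w 85.2 j [ 0.52  0.36 -0.13  0.01 -1.06 -2.27]
shift(m) tool [0.0168 0.0639 0.0055] roll -1.4 dist 66.3 yang 79.9 tilt [-0.022  0.005 -1.   ]
```

arm_command --commands '[0.005, 0.015, 0, -1.4, 0.005, 0.015, 0, 0, 0.003, 0.01, 0, 0, 0, 0, 0, 0, 0, 0, 0, 0]'

```text
clock: 12.85
position: [574.5, 192.1, 195.9]
ee_rot: [0.071, 0.997, 0.002, 0.011]
contact_force: [-0.0, -0.7, 0.0]
gripper_width: 84.9
```

```bash
python3 -c "
from h import *
to(577,210,190,81.3)
snap('wrist','w6')
for t in ('slide_tab','slide','notch','strip','unit'): print(t,place('wrist',t))
snap('top','t3')
for t in ('slide_tab','slide','notch','strip','unit'): print(t,place('top',t))
"
```

```text
t 12.85 p [574.5 192.1 195.9] q [0.0712 0.9974 0.0019 0.0112] f [-0.  -0.7  0. ] w 84.9 j [ 0.6   0.37 -0.12  0.01 -1.07 -2.31]
shift(m) tool [0.0002 0.018  0.006 ] roll 0.5 dist 19.0 yang 81.8 tilt [-0.022  0.005 -1.   ]
slide_tab [(0.91, [571.8, 190.1, 38.6])]
slide [(0.64, [574.2, 191.7, -0.0])]
notch [(0.63, [582.4, 244.2, 41.3]), (0.6, [593.6, 457.7, 7.1])]
strip [(0.64, [382.1, -12.5, 2.0]), (0.56, [582.7, 250.5, 7.7])]
unit [(0.68, [575.0, 227.0, 3.2])]
slide_tab [(0.63, [304.6, -255.3, 41.0]), (0.51, [570.6, 189.0, 40.5])]
slide [(0.65, [570.4, 188.6, 0.3]), (0.51, [310.9, -250.7, 2.4])]
notch [(0.61, [579.6, 242.3, 35.5])]
strip [(0.74, [583.3, 241.5, 3.6])]
unit [(0.93, [323.0, -209.3, 0.3]), (0.63, [576.6, 227.5, 2.0])]
```

View pics/w6.png

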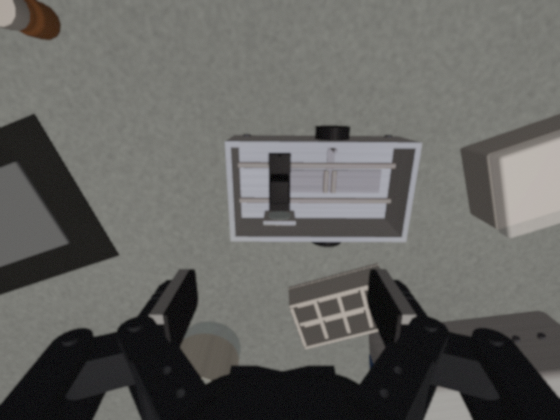

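```bash
python3 -c "
from h import *
im=cv2.imread('pics/w6.png'); cv2.imwrite('pics/w6z.png',cv2.resize(im[120:260,210:430],None,fx=3.5,fy=3.5,interpolation=cv2.INTER_CUBIC))
"
```

```text
(no output)
```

View pics/w6z.png

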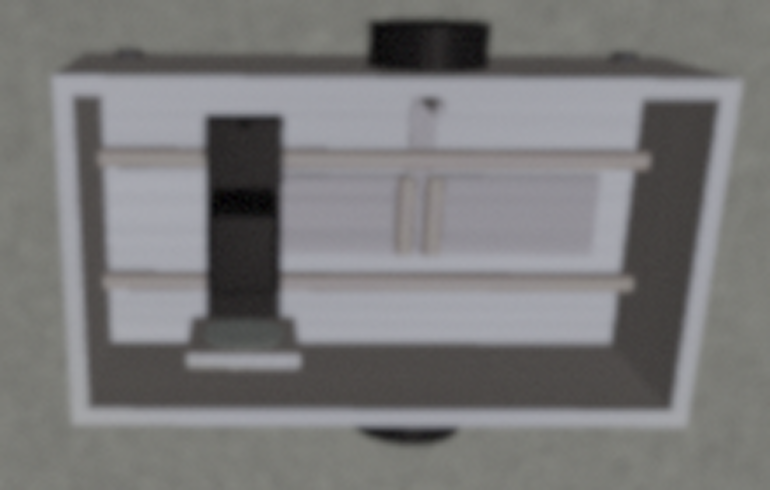

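```bash
python3 -c "
from h import *
U=np.array([[577.2,227.0]]);a=np.radians(81.3);u=np.array([np.cos(a),np.sin(a)]);e=np.array([np.sin(a),-np.cos(a)])
def f(n,px,z):
    p=back('wrist',px,z)[:,:2]; print(n,z,np.round(p,1).tolist(),'unit x,y',np.round(np.c_[(p-U)@e,(p-U)@u],1).tolist())
st()
f('ridges',[[325.1,181.4],[334.3,181.4]],7)
for z in (5,20,34): f('pin',[[332.9,149.4]],z)
f('tabtop',[[210+244/3.5,120+190/3.5],[210+244/3.5,120+215/3.5]],54)
f('corners',[[210+55/3.5,120+75/3.5],[210+740/3.5,120+80/3.5],[210+688/3.5,120+425/3.5],[210+72/3.5,120+425/3.5]],60)
f('frame',[[210+188/3.5,120+355/3.5],[210+302/3.5,120+355/3.5]],50)
f('carr',[[210+210/3.5,120+117/3.5],[210+282/3.5,120+117/3.5]],18)
"
```

```text
t 13.45 p [574.7 192.6 195.9] q [0.0712 0.9974 0.0021 0.0114] f [-0.8  0.3 -0.4] w 85.1 j [ 0.6   0.37 -0.12  0.01 -1.07 -2.31]
ridges 7 [[581.1, 241.9], [582.6, 252.3]] unit x,y [[1.6, 15.4], [1.5, 25.9]]
pin 5 [[546.7, 254.1]] unit x,y [[-34.3, 22.2]]
pin 20 [[544.2, 251.8]] unit x,y [[-36.4, 19.6]]
pin 34 [[541.8, 249.7]] unit x,y [[-38.4, 17.1]]
tabtop 54 [[554.9, 193.6], [561.9, 192.6]] unit x,y [[-17.0, -36.4], [-9.9, -36.3]]
corners 60 [[516.2, 149.5], [543.2, 326.7], [642.1, 313.1], [615.8, 133.6]] unit x,y [[-48.5, -85.8], [-48.7, 93.4], [51.2, 94.9], [52.2, -86.5]]
frame 50 [[602.7, 169.8], [607.7, 203.3]] unit x,y [[33.9, -52.7], [33.7, -18.9]]
carr 18 [[539.1, 185.4], [542.3, 207.1]] unit x,y [[-31.3, -46.9], [-31.5, -25.0]]
```

```bash
python3 -c "
from h import *
to(571.7,190.8,90,81.3)"
```

```text
t 13.45 p [574.7 192.6 195.9] q [0.0712 0.9974 0.0021 0.0114] f [-0.8  0.3 -0.4] w 85.1 j [ 0.6   0.37 -0.12  0.01 -1.07 -2.31]
shift(m) tool [ 0.005  -0.0028  0.1058] roll 0.5 dist 105.9 yang 81.8 tilt [-0.022  0.006 -1.   ]
```

arm_command --commands '[0.002, -0.001, 0.02, 0.5, 0.002, -0.002, 0.03, 0, 0.001, 0, 0.03, 0, 0, 0, 0.02, 0, 0, 0, 0, 0]' --jaw 0.45

```text
clock: 13.95
position: [573.1, 191.5, 94.7]
ee_rot: [0.076, 0.997, 0.004, 0.014]
contact_force: [0.3, -0.4, -0.1]
gripper_width: 38.2
```

```bash
python3 -c "
from h import *
to(571.7,190.8,27,81.3)
snap('wrist','w7')
for t in ('slide_tab','slide','notch','strip','unit'): print(t,place('wrist',t))
"
```

```text
t 13.95 p [573.1 191.5  94.7] q [0.0755 0.997  0.0036 0.0137] f [ 0.3 -0.4 -0.1] w 38.2 j [ 0.6   0.46 -0.25  0.02 -0.83 -2.33]
shift(m) tool [ 0.0031 -0.0015  0.0676] roll 0.0 dist 67.7 yang 81.3 tilt [-0.027  0.009 -1.   ]
slide_tab [(0.65, [571.4, 188.3, 41.6])]
slide [(0.8, [574.7, 193.0, 6.8])]
notch [(0.68, [584.6, 246.7, 44.6])]
strip [(0.77, [586.6, 251.3, 10.8])]
unit [(0.79, [580.4, 227.4, 6.5]), (0.41, [585.6, 253.6, 11.4])]
```

View pics/w7.png

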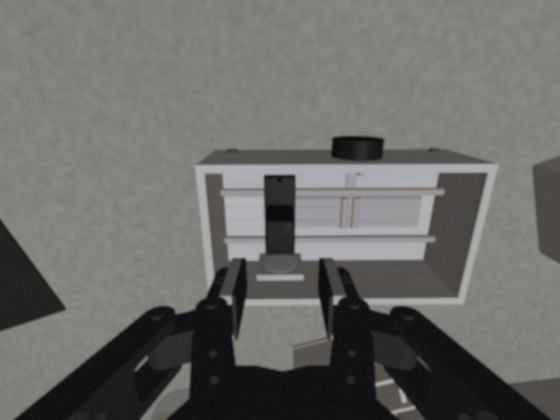

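arm_command --commands '[0.002, -0.001, 0.008, 0, 0.001, 0, 0.01, 0, 0, 0, 0.01, 0, 0, 0, 0.008, 0, 0, 0, 0, 0]'

```text
clock: 14.75
position: [574.2, 193.1, 62.0]
ee_rot: [0.075, 0.997, 0.007, 0.019]
contact_force: [-0.1, -0.2, -0.3]
gripper_width: 38.5
```

```bash
python3 -c "
from h import *
to(571.7,190.8,27,81.3)
snap('wrist','w8')
"
```

```text
t 14.75 p [574.2 193.1  62. ] q [0.0753 0.997  0.0072 0.0188] f [-0.1 -0.2 -0.3] w 38.5 j [ 0.6   0.5  -0.28  0.02 -0.75 -2.33]
shift(m) tool [ 0.0034 -0.0033  0.0349] roll 0.1 dist 35.2 yang 81.4 tilt [-0.036  0.017 -0.999]
```

View pics/w8.png

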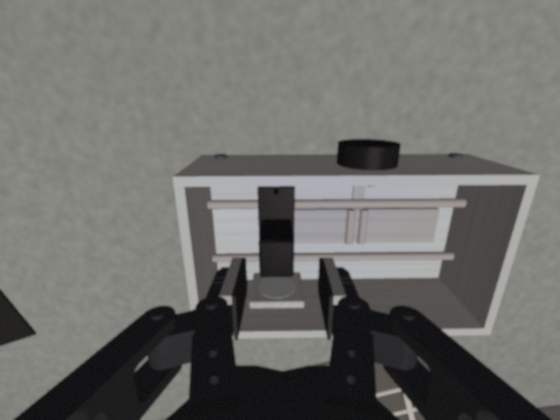

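arm_command --commands '[0.003, -0.003, 0.005, 0, 0, 0, 0.015, 0, 0, 0, 0.014, 0, 0, 0, 0, 0, 0, 0, 0, 0]'

```text
clock: 15.3
position: [572.8, 191.1, 27.9]
ee_rot: [0.075, 0.997, 0.008, 0.02]
contact_force: [0.0, 0.2, 0.8]
gripper_width: 38.6
```

```bash
python3 -c "
from h import *
to(571.7,190.8,27,81.3)
snap('wrist','w9')
"
```

```text
t 15.3 p [572.8 191.1  27.9] q [0.0751 0.9969 0.0079 0.0202] f [0.  0.2 0.8] w 38.6 j [ 0.6   0.54 -0.32  0.02 -0.67 -2.33]
shift(m) tool [ 0.0011 -0.0005  0.0009] roll 0.1 dist 1.5 yang 81.4 tilt [-0.039  0.019 -0.999]
```

View pics/w9.png

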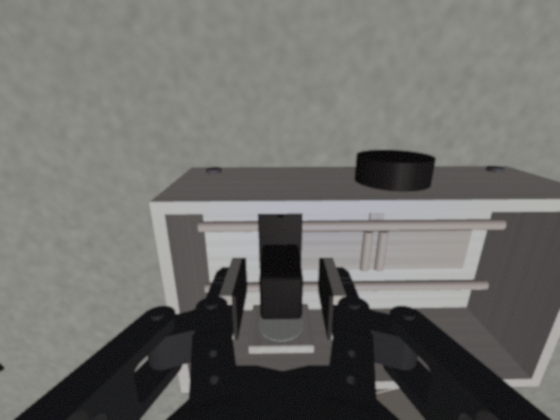

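arm_command --commands '[0, 0, 0, 0, 0, 0, 0, 0, 0, 0, 0, 0, 0, 0, 0, 0, 0, 0, 0, 0]' --jaw 0

```text
clock: 15.85
position: [572.9, 191.2, 29.0]
ee_rot: [0.075, 0.997, 0.008, 0.021]
contact_force: [0.1, -0.4, -2.2]
gripper_width: 18.9
```

```bash
python3 -c "
from h import *
s=st();a=np.radians(81.3);u=np.array([np.cos(a),np.sin(a)])
p=s['position'][:2]+54*u; to(p[0],p[1],27.5,81.3)
"
```

```text
t 15.85 p [572.9 191.2  29. ] q [0.0748 0.997  0.008  0.0206] f [ 0.1 -0.4 -2.2] w 18.9 j [ 0.6   0.54 -0.32  0.02 -0.67 -2.33]
t 15.85 p [572.9 191.2  29. ] q [0.0748 0.997  0.008  0.0206] f [ 0.1 -0.4 -2.2] w 18.9 j [ 0.6   0.54 -0.32  0.02 -0.67 -2.33]
shift(m) tool [-0.      0.054   0.0025] roll 0.1 dist 54.0 yang 81.4 tilt [-0.04   0.019 -0.999]
```

arm_command --commands '[0, 0.007, 0, 0, 0, 0.009, 0, 0, 0, 0.009, 0, 0, 0, 0.009, 0, 0, 0, 0, 0, 0]'

```text
clock: 16.35
position: [578.2, 226.4, 29.0]
ee_rot: [0.075, 0.997, 0.007, 0.02]
contact_force: [1.2, -0.1, -1.9]
gripper_width: 19.1
```

```bash
cat >> h.py <<'E'
def sl():
    s=st();a=np.radians(81.3);u=np.array([np.cos(a),np.sin(a)]);e=np.array([u[1],-u[0]])
    d=s['position'][:2]-np.array([572.9,191.2]); f=s['contact_force'][:2]
    print('along',round(float(d@u),1),'across',round(float(d@e),1),'f along',round(float(f@u),1),'across',round(float(f@e),1),'yang',np.round(R.from_quat(s['ee_rot']).as_matrix()[:,1],3))
E
python3 -c "
from h import *
sl()"
```

```text
t 16.35 p [578.2 226.4  29. ] q [0.0748 0.997  0.0068 0.0199] f [ 1.2 -0.1 -1.9] w 19.1 j [ 0.64  0.57 -0.27  0.02 -0.69 -2.38]
along 35.6 across -0.1 f along 0.1 across 1.2 yang [0.149 0.989 0.017]
```

Steadily smaller steps now.

arm_command --commands '[0, 0.004, 0, 0, 0, 0.004, 0, 0, 0, 0, 0, 0, 0, 0, 0, 0, 0, 0, 0, 0]'

```text
clock: 16.85
position: [579.6, 235.7, 29.0]
ee_rot: [0.075, 0.997, 0.007, 0.02]
contact_force: [2.1, -0.6, -3.0]
gripper_width: 18.8
```

arm_command --commands '[0, 0.002, 0, 0, 0, 0, 0, 0, 0, 0, 0, 0, 0, 0, 0, 0, 0, 0, 0, 0]'

```text
clock: 17.35
position: [579.9, 237.6, 29.0]
ee_rot: [0.075, 0.997, 0.007, 0.02]
contact_force: [0.9, -0.9, -3.7]
gripper_width: 19.0
```

```bash
python3 -c "
from h import *
sl()"
```

```text
t 17.35 p [579.9 237.6  29. ] q [0.0749 0.997  0.0072 0.0201] f [ 0.9 -0.9 -3.7] w 19.0 j [ 0.65  0.57 -0.26  0.02 -0.7  -2.39]
along 46.9 across -0.1 f along -0.7 across 1.0 yang [0.149 0.989 0.017]
```

arm_command --commands '[0, 0.001, 0, 0, 0, 0, 0, 0, 0, 0, 0, 0, 0, 0, 0, 0, 0, 0, 0, 0]'

```text
clock: 17.85
position: [580.0, 238.2, 29.0]
ee_rot: [0.075, 0.997, 0.007, 0.02]
contact_force: [1.1, -0.7, -2.9]
gripper_width: 19.1
```

arm_command --commands '[0, 0.001, 0, 0, 0, 0, 0, 0, 0, 0, 0, 0, 0, 0, 0, 0, 0, 0, 0, 0]'

```text
clock: 18.35
position: [580.0, 238.5, 29.0]
ee_rot: [0.075, 0.997, 0.006, 0.02]
contact_force: [1.5, -2.0, -2.6]
gripper_width: 18.9
```

arm_command --commands '[0, 0.001, 0, 0, 0, 0, 0, 0, 0, 0, 0, 0, 0, 0, 0, 0, 0, 0, 0, 0]'

```text
clock: 18.85
position: [580.0, 238.7, 29.0]
ee_rot: [0.075, 0.997, 0.006, 0.019]
contact_force: [2.3, -2.1, -1.9]
gripper_width: 18.9
```

```bash
python3 -c "
from h import *
sl()"
```

```text
t 18.85 p [580.  238.7  29. ] q [0.0752 0.997  0.0059 0.0193] f [ 2.3 -2.1 -1.9] w 18.9 j [ 0.66  0.57 -0.26  0.03 -0.7  -2.4 ]
along 48.0 across -0.1 f along -1.8 across 2.6 yang [0.15  0.989 0.015]
```

arm_command --commands '[0, 0.002, 0, 0, 0, 0.002, 0, 0, 0, 0.002, 0, 0, 0, 0.002, 0, 0, 0, 0.002, 0, 0]'

```text
clock: 19.35
position: [580.1, 239.6, 29.0]
ee_rot: [0.076, 0.997, -0.001, 0.016]
contact_force: [1.4, -9.7, -1.0]
gripper_width: 19.1
```

```bash
python3 -c "
from h import *
sl()"
```

```text
t 19.35 p [580.1 239.6  29. ] q [ 7.64e-02  9.97e-01 -6.00e-04  1.60e-02] f [ 1.4 -9.7 -1. ] w 19.1 j [ 0.66  0.58 -0.25  0.03 -0.72 -2.41]
along 48.9 across -0.2 f along -9.4 across 2.9 yang [0.152 0.988 0.001]
```

arm_command --commands '[0, 0.002, 0, 0, 0, 0.002, 0, 0, 0, 0.002, 0, 0, 0, 0, 0, 0, 0, 0, 0, 0]'

```text
clock: 19.85
position: [581.0, 244.9, 28.9]
ee_rot: [0.077, 0.997, 0.001, 0.016]
contact_force: [0.6, -0.5, -3.1]
gripper_width: 18.8
```

```bash
python3 -c "
from h import *
sl()"
```

```text
t 19.85 p [581.  244.9  28.9] q [7.670e-02 9.969e-01 5.000e-04 1.640e-02] f [ 0.6 -0.5 -3.1] w 18.8 j [ 0.67  0.58 -0.24  0.03 -0.72 -2.41]
along 54.3 across -0.1 f along -0.4 across 0.7 yang [0.153 0.988 0.004]
```

arm_command --commands '[0, 0.001, 0, 0, 0, 0.001, 0, 0, 0, 0.001, 0, 0, 0, 0, 0, 0, 0, 0, 0, 0]'

```text
clock: 20.35
position: [581.4, 247.6, 28.9]
ee_rot: [0.076, 0.997, -0.0, 0.016]
contact_force: [0.8, -2.4, -2.9]
gripper_width: 19.2
```

```bash
python3 -c "
from h import *
sl(); snap('wrist','w10')
for t in ('slide_tab','slide','notch','strip'): print(t,place('wrist',t))
im=cv2.imread('pics/w10.png'); cv2.imwrite('pics/w10z.png',cv2.resize(im[150:360,150:430],None,fx=2.7,fy=2.7,interpolation=cv2.INTER_CUBIC))
"
```

```text
t 20.35 p [581.4 247.6  28.9] q [ 7.650e-02  9.969e-01 -4.000e-04  1.600e-02] f [ 0.8 -2.4 -2.9] w 19.2 j [ 0.67  0.58 -0.24  0.03 -0.73 -2.42]
along 57.0 across -0.2 f along -2.3 across 1.2 yang [0.152 0.988 0.002]
slide_tab [(0.83, [577.6, 246.1, 38.0])]
slide [(0.69, [582.1, 246.9, 1.6])]
notch []
strip []
```

View pics/w10z.png

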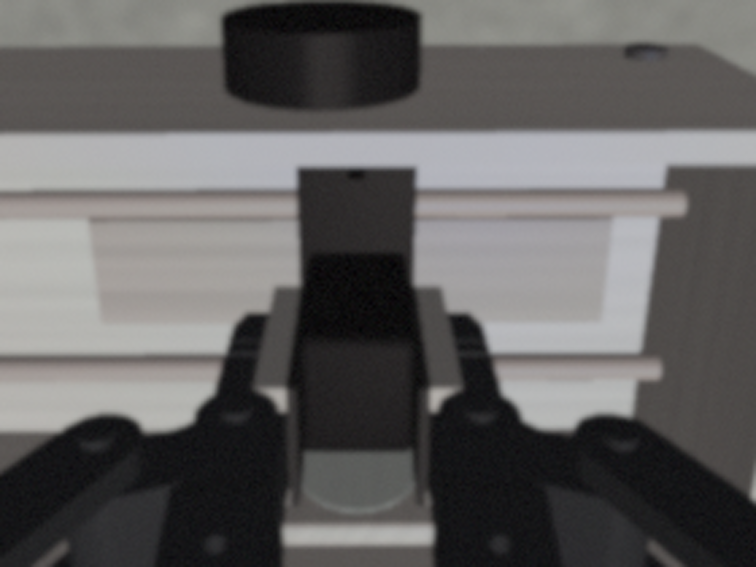

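arm_command --commands '[0, 0, 0, 0, 0, 0, 0, 0, 0, 0, 0, 0, 0, 0, 0, 0, 0, 0, 0, 0]' --jaw 0.4

```text
clock: 21.1
position: [582.3, 250.0, 31.2]
ee_rot: [0.076, 0.997, 0.001, 0.017]
contact_force: [0.6, 0.4, -0.3]
gripper_width: 34.4
```

```bash
python3 -c "
from h import *
sl(); snap('wrist','w11')
for t in ('slide_tab','slide','notch','strip'): print(t,place('wrist',t))
im=cv2.imread('pics/w11.png'); cv2.imwrite('pics/w11z.png',cv2.resize(im[150:360,150:430],None,fx=2.7,fy=2.7,interpolation=cv2.INTER_CUBIC))
"
```

```text
t 21.1 p [582.3 250.   31.2] q [0.0764 0.9969 0.0011 0.0175] f [ 0.6  0.4 -0.3] w 34.4 j [ 0.67  0.58 -0.23  0.03 -0.73 -2.42]
along 59.6 across 0.4 f along 0.5 across 0.5 yang [0.152 0.988 0.005]
slide_tab [(0.71, [579.7, 246.5, 41.8])]
slide [(0.67, [582.7, 250.9, 2.3])]
notch []
strip []
```

View pics/w11z.png

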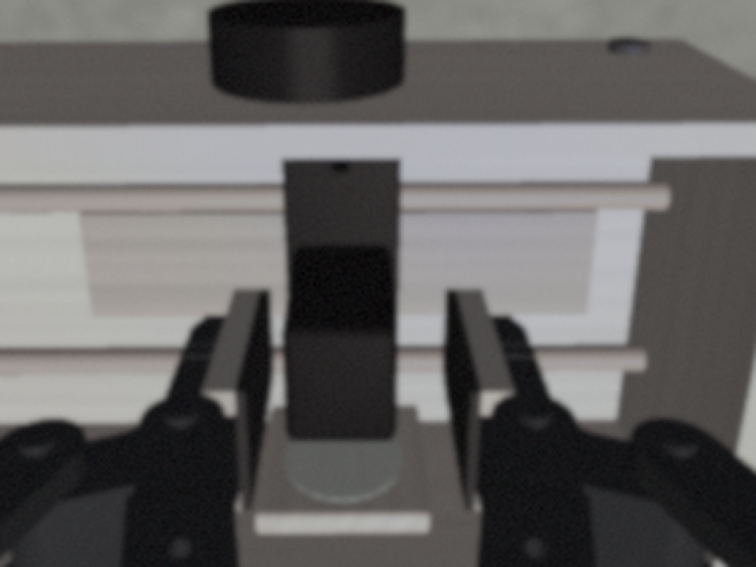

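arm_command --commands '[0, -0.0034, 0.001, 0, 0, 0, 0.001, 0, 0, 0, 0, 0, 0, 0, 0, 0, 0, 0, 0, 0]'

```text
clock: 21.85
position: [581.5, 245.7, 28.4]
ee_rot: [0.077, 0.997, 0.001, 0.017]
contact_force: [-0.1, -0.1, -0.3]
gripper_width: 34.5
```

```bash
python3 -c "
from h import *
sl(); snap('wrist','w12')
im=cv2.imread('pics/w12.png'); cv2.imwrite('pics/w12z.png',cv2.resize(im[150:360,150:430],None,fx=2.7,fy=2.7,interpolation=cv2.INTER_CUBIC))
"
```

```text
t 21.85 p [581.5 245.7  28.4] q [7.670e-02 9.969e-01 6.000e-04 1.700e-02] f [-0.1 -0.1 -0.3] w 34.5 j [ 0.67  0.58 -0.24  0.03 -0.72 -2.42]
along 55.2 across 0.3 f along -0.2 across -0.1 yang [0.153 0.988 0.004]
```

View pics/w12z.png

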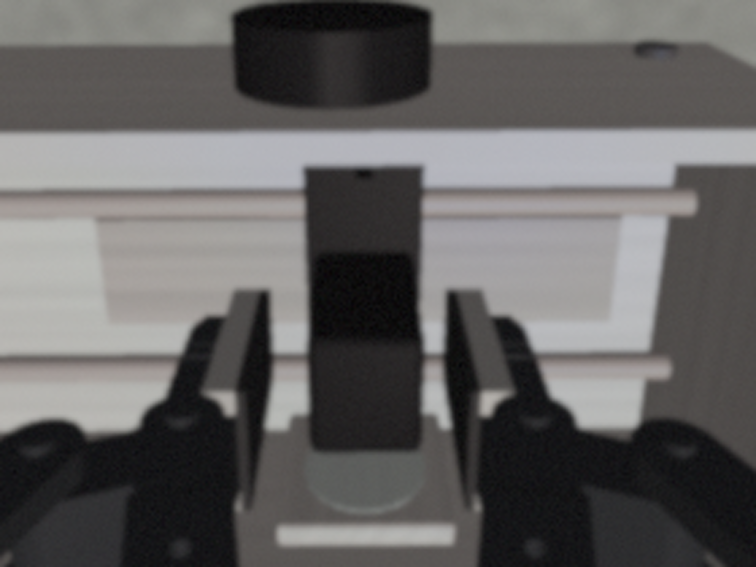

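arm_command --commands '[0, 0.0012, 0, 0, 0, 0, 0, 0, 0, 0, 0, 0, 0, 0, 0, 0, 0, 0, 0, 0]'

```text
clock: 22.4
position: [581.8, 247.2, 28.5]
ee_rot: [0.077, 0.997, 0.001, 0.017]
contact_force: [0.5, -0.1, 0.4]
gripper_width: 33.8
```

```bash
python3 -c "
from h import *
sl(); snap('wrist','w13')
im=cv2.imread('pics/w13.png'); cv2.imwrite('pics/w13z.png',cv2.resize(im[150:360,150:430],None,fx=2.7,fy=2.7,interpolation=cv2.INTER_CUBIC))
"
```

```text
t 22.4 p [581.8 247.2  28.5] q [7.660e-02 9.969e-01 8.000e-04 1.710e-02] f [ 0.5 -0.1  0.4] w 33.8 j [ 0.67  0.58 -0.24  0.03 -0.72 -2.42]
along 56.7 across 0.3 f along -0.0 across 0.5 yang [0.153 0.988 0.004]
```

View pics/w13z.png

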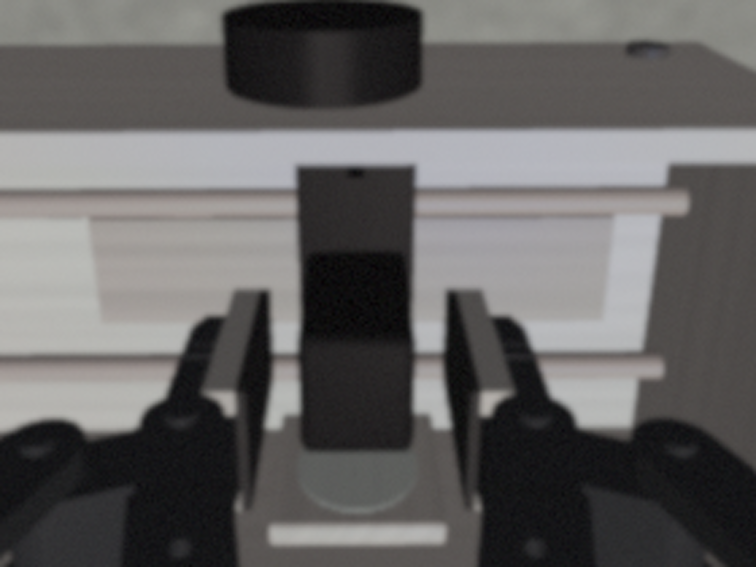

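arm_command --commands '[0, 0, 0, 0, 0, 0, 0, 0, 0, 0, 0, 0, 0, 0, 0, 0, 0, 0, 0, 0]' --jaw 0

```text
clock: 22.95
position: [581.8, 247.0, 28.7]
ee_rot: [0.076, 0.997, 0.0, 0.017]
contact_force: [-0.4, -0.5, 0.8]
gripper_width: 19.0
```

arm_command --commands '[0, 0, 0, 0, 0, 0, 0, 0, 0, 0, 0, 0, 0, 0, 0, 0, 0, 0, 0, 0]'

```text
clock: 23.45
position: [581.8, 247.0, 28.8]
ee_rot: [0.076, 0.997, 0.0, 0.017]
contact_force: [-0.7, -0.0, 0.9]
gripper_width: 18.9
```

```bash
python3 -c "
from h import *
sl(); snap('wrist','w14')
im=cv2.imread('pics/w14.png'); cv2.imwrite('pics/w14z.png',cv2.resize(im[150:360,150:430],None,fx=2.7,fy=2.7,interpolation=cv2.INTER_CUBIC))
snap('top','t4'); snap('scene','s4'); print(place('scene','knob'),place('top','knob'))
"
```

```text
t 23.45 p [581.8 247.   28.8] q [7.61e-02 9.97e-01 5.00e-04 1.71e-02] f [-0.7 -0.   0.9] w 18.9 j [ 0.67  0.58 -0.24  0.03 -0.72 -2.42]
along 56.5 across 0.3 f along -0.1 across -0.7 yang [0.152 0.988 0.004]
[(0.83, [569.5, -170.0, 44.0]), (0.75, [745.4, 245.1, 0.4]), (0.48, [588.1, 461.0, 1.5])] [(0.88, [578.0, -172.1, 38.8])]
```

View pics/w14z.png

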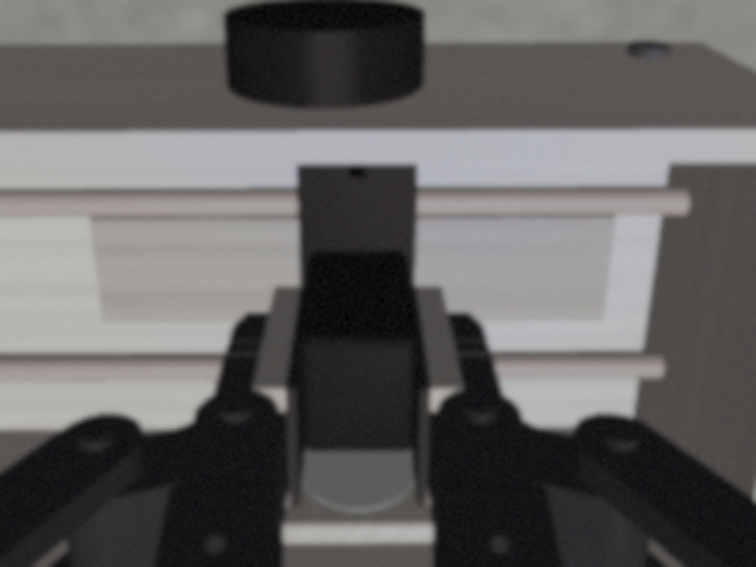

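View pics/s4.png

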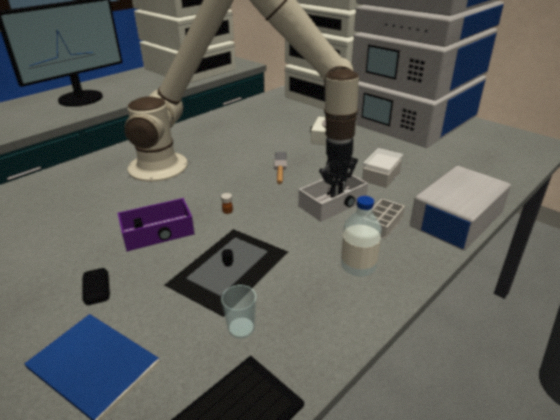

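```bash
python3 -c "
from h import *
print(arm.job_done()); sl()"
```

```text
the job is handed in; nothing more can be done
None
the job is handed in; nothing more can be done
```

I handed the job in at about 23.6 s of the 72 s. The cover is on the mat and the slide is held in the notch. No verdict was reported.

- **Cover:** I lifted it by the knob, turned it to line up with the mat and lowered it until it touched. After letting go, the wrist picture showed it flat and centred. The wrist and top cameras put the knob about 3 mm from the mat's centre. The scene camera alone put it about 6 mm off and 44 mm high, which I took as its error.
- **Slide:** Resistance built up from about 47–48 mm of travel, reached about 9 N at 49 mm, then the slide snapped past the first ridge. I pushed it on to about 57 mm and opened the fingers. It stayed within about half a millimetre, so the ball was not pulling it away. I re-centred the fingers and gripped again at 56.5 mm. There was almost no force along the rail, and the fingers were stopped on the tab at 18.9 mm.
- **Notch position:** The two ridges in the wrist picture put the notch at about 56.5 mm, which agrees with the feel. The trained network and my reading of the pin gave about 53–54 mm. I went with the feel and the ridges. The pin was out of sight at the end, so I couldn't use it as a final check.
- **Everything else:** The last scene picture showed nothing knocked over or visibly moved. I did not measure the bystanders again.

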